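# Throw the interlocked isolator levers before washdown

## Robot

A 7-joint arm with a two-finger parallel gripper is mounted at the origin on the work surface. World frame = base frame: x ahead of the robot, y to its left, z up, the work surface at z = 0. Lengths are in m, angles in rad, forces in N, time in s.
With the tool pointing down it reaches from about 0.4 to 0.875 m from the base axis. Payload 19.3 kg.
Tool frame: the origin (TCP) lies at the centre of the arm's flange, where the gripper is bolted on; the fingertips stand 173 mm ahead of it and the grasp point (between the pads) lies 155 mm ahead of it (bot.grip_point_offset is the distance from the TCP to the grasp point, in m); z points along the fingers, x is the direction in which the jaws open and shut, and the axes are right-handed (so a half turn about z gives the same grasp; the last joint's range is limited). The gripper opens to 85 mm and grips with 20 to 120 N. Pads are 22 mm wide; open, the fingers measure 114 mm over their backs; the gripper's body (76 mm by 85 mm) begins 54 mm behind the grasp point. The pads swing forward as they close: fully open they stand 13 mm farther back than shut.
Start: joints at [1.136, 0.521, -0.036, 1.599, 0.021, 1.021, -0.113], TCP at [0.223, -0.584, 0.405] pointing down, gripper open.
Joint ranges: [-2.91, 2.91], [-0.3, 2.13], [-1.5, 1.42], [0.17, 2.43], [-1.26, 4.41], [0.16, 1.93], [-2.52, 2.52]. Speed limits (rad/s): [1.89, 1.89, 2.39, 2.39, 3.01, 3.01, 3.01].

## Interface

Orientations are given as [roll, pitch, yaw] about the fixed x, y, z axes, in that order (R = Rz(yaw) Ry(pitch) Rx(roll)).
In Python, from workcell import bot gives the robot as it stands.
- The arm moves only by the tool step_arm, never from a script. Its argument "plan" is a list that holds one entry, the list of rows, each a list of 4 numbers: the shift along the world's x, y, z in cm, then the turn about the world's z in rad. A call has 1 to 12 rows; each row is the pose to reach, as a shift and turn from the pose measured when the call began; what a row does not reach only later rows make up. A row lasts 1/12 s, in which the tool goes at most 41.7 mm and 7.16 degrees, less where a joint would pass 70% of its speed; a pose out of reach is approached as far as the arm can. A call with a gripper value outside its range is refused whole. "jaw" is the closure, from 0 (fully open) to 1 (shut), set as the call begins (left out, the last holds). The fingers move at their own pace and stop on an object; "force" is the grip in N (left out, the last holds). Time passes only in rows, so rows that repeat a pose let the fingers close. It gives the time, the measured TCP pose, the force and the opening at its end, in the units of the state.
- bot.observe(): the state, without advancing time (a new reading comes with each control period).
- bot.grab_frame(name): name is "side" or "top"; returns a dict with "pixels" (400x640x3 uint8, blue, green, red), "mtx" (3x3 intrinsics, pixels), "R" (3x3) and "t" (3): a world point X has camera coordinates R X + t. Camera axes: x right, y down, z forward; pixel columns grow to the right and rows downward; lengths in m; the calibration is good to about 2 mm. A picture is of the moment at which its call begins. There is no depth.
- bot.job_done(): hands the job in, once; it reports no verdict.
The state is a dict: "clock": time; "qpos": joint angles; "qd": joint speeds; "joint_efforts": joint torques, N m; "position": TCP position; "tool_rot": TCP orientation; "force": force on the tool from outside, world axes, zero at the start; "moment": the same for the moment, N m; "grip_width": finger opening in m.
Only numpy, scipy, OpenCV 4.12 (cv2) and the standard library are available. Lean on these libraries where they do the work, as an engineer would, in place of code of your own. Each camera call takes 0.05 s, during which the arm holds its last target.

## Task

Shut down the filleting bench for washdown: throw all three levers of the isolator bank from the front fully over to the back, and let go. They are interlocked and will only go in one order, which you must find by feel: if a lever is blocked, ease off and try another, and never force it. Leave everything else on the bench where it is.

Things in the scene. Friction and masses are not known exactly. Their poses are not given: they have to be found in the camera images.
- bank: Isolator lever bank: closed grey steel box fixed to the table, 180 mm deep (x), 340 mm wide (y), flat aluminium lid 100 mm above the table. Origin under its centre; x from the front (robot's side) to the back, y to the left, z up. Three equal levers stand in dark slots of the lid at y = +100, 0 and -100 mm, each turning about an axis along y at x = 0, z = 85 mm.
- interlock (a point): Centre of the lid's top. Beneath it, unseen, the interlock: at first only one lever (a different one each time) can be thrown; thrown fully it frees a second, and that one the third. A blocked lever meets the interlock 0.10 to 0.12 rad from its front position and is then held springily (2 to 6 N per mm at the grip); a free one swings through. Looks do not tell, only feel.
- lever_left (a joint): Angle of the left lever (at y = +100 mm on the bank). 0 rad: leaning 0.4 rad to the front (it starts at 0 to 0.08, within its play); 0.4: upright; 0.8: springy end stop, leaning 0.4 rad to the back. It stays where it is left. A free lever moves under about 2 N at mid-grip (pushing it along may read up to 7 N). Thrown fully (past about 0.7) it frees the next.
- grip_left: Grip of the left lever: black cylinder, 24 mm diameter, 70 mm long, on a 12 mm stem. Origin at its middle, 110 mm from the turning axis (186 mm above the table at both ends of the swing); z along the lever, outwards. Its top is 145 mm from the axis: 218 to 230 mm high. Nothing but the next grip, 100 mm away, rises above 140 mm beside it. Push it with closed fingers, or pinch it.
- tongue_left: Hidden locking tongue of the left lever, inside the bank, rigid with the lever; origin on the turning axis, z along the lever. When blocked it presses on the interlock 60 mm below the axis; over 45 N there damages it, which takes about 25 N at mid-grip or 20 N at the grip's top. Stop well below: 10 N already tells that a lever is blocked (or at its end stop).
- lever_middle (a joint): Angle of the middle lever (at y = 0 mm on the bank). 0 rad: leaning 0.4 rad to the front (it starts at 0 to 0.08, within its play); 0.4: upright; 0.8: springy end stop, leaning 0.4 rad to the back. It stays where it is left. A free lever moves under about 2 N at mid-grip (pushing it along may read up to 7 N). Thrown fully (past about 0.7) it frees the next.
- grip_middle: Grip of the middle lever: black cylinder, 24 mm diameter, 70 mm long, on a 12 mm stem. Origin at its middle, 110 mm from the turning axis (186 mm above the table at both ends of the swing); z along the lever, outwards. Its top is 145 mm from the axis: 218 to 230 mm high. Nothing but the next grip, 100 mm away, rises above 140 mm beside it. Push it with closed fingers, or pinch it.
- tongue_middle: Hidden locking tongue of the middle lever, inside the bank, rigid with the lever; origin on the turning axis, z along the lever. When blocked it presses on the interlock 60 mm below the axis; over 45 N there damages it, which takes about 25 N at mid-grip or 20 N at the grip's top. Stop well below: 10 N already tells that a lever is blocked (or at its end stop).
- lever_right (a joint): Angle of the right lever (at y = -100 mm on the bank). 0 rad: leaning 0.4 rad to the front (it starts at 0 to 0.08, within its play); 0.4: upright; 0.8: springy end stop, leaning 0.4 rad to the back. It stays where it is left. A free lever moves under about 2 N at mid-grip (pushing it along may read up to 7 N). Thrown fully (past about 0.7) it frees the next.
- grip_right: Grip of the right lever: black cylinder, 24 mm diameter, 70 mm long, on a 12 mm stem. Origin at its middle, 110 mm from the turning axis (186 mm above the table at both ends of the swing); z along the lever, outwards. Its top is 145 mm from the axis: 218 to 230 mm high. Nothing but the next grip, 100 mm away, rises above 140 mm beside it. Push it with closed fingers, or pinch it.
- tongue_right: Hidden locking tongue of the right lever, inside the bank, rigid with the lever; origin on the turning axis, z along the lever. When blocked it presses on the interlock 60 mm below the axis; over 45 N there damages it, which takes about 25 N at mid-grip or 20 N at the grip's top. Stop well below: 10 N already tells that a lever is blocked (or at its end stop).
- jar: Small white jar, 34 mm diameter, 34 mm high, loose on the bank's lid behind the gap between the left and middle levers. Origin under its centre. Leave it alone.
- tape: Roll of paper tape, 44 mm diameter, 18 mm high, loose on the bank's lid behind the gap between the middle and right levers. Origin under its centre. Leave it alone.
- brush: Hand brush 170 mm long lying loose on the table in front of the bank. Origin on its underside. Leave it alone.
- honing_steel: Honing steel with a black handle, about 335 mm long, loose on the blue cutting board to the right. Origin at the front of the handle, on the board. Leave it alone.
- sheet_pan: Aluminium sheet pan, 330 x 240 x 25 mm, loose on the table to the left. Origin under its centre. Leave it alone.

How it is judged:
By the outcome, as a careful person would: the job done as asked, in the order asked, and still so for the second after the job is handed in, with the robot touching nothing.
It also fails if it takes over 70 s, if anything falls off the work surface, if the arm or the gripper's body presses on something with over 40 N, if the wrist force passes 120 N, or if a joint passes its speed limit or range.

## Working session

There is one attempt and no reset: what is moved stays moved. The work goes in short steps, Python scripts to look and compute and a tool call to move; the robot and the scene stay as the last step left them, time stands still between calls to the robot, and variables do not carry over. Pictures are saved under pics/ and viewed, and the job is handed in when it is done.

Besides the shell and the picture viewer there is one more tool, called after "Emit:" by a JSON object that holds its "method" and its "body". step_arm: Moves the arm, as the interface text tells. Its arguments: {"type":"object","properties":{"plan":{"type":"array"},"jaw":{"type":"number"},"force":{"type":"number"}},"required":["plan"]}

```bash
mkdir -p pics; python3 - <<'E'
from workcell import bot
import cv2,numpy as np
s=bot.observe()
for k,v in s.items(): print(k,np.round(v,4))
for n in("side","top"):
    f=bot.grab_frame(n); cv2.imwrite(f"pics/{n}0.png",f["pixels"]); np.savez(f"{n}0.npz",**{k:f[k] for k in f})
    print(n,np.round(f["mtx"],1).tolist(),np.round(-f["R"].T@f["t"],3))
E
```

```text
clock 0.0
qpos [ 1.1358  0.522  -0.0363  1.6     0.0212  1.0211 -0.1128]
qd [-0.0017 -0.0009  0.0004 -0.0016 -0.001   0.0009  0.    ]
joint_efforts [ 1.00000e-04 -9.27123e+01  1.98000e+00 -3.69933e+01  1.80000e-02
  8.30000e-03  1.00000e-04]
position [ 0.2229 -0.5838  0.4041]
tool_rot [ 3.1415e+00  1.1000e-03 -1.2060e+00]
force [ 0.2049 -0.9186 -0.0416]
moment [-0.0402  0.078  -0.0271]
grip_width 0.0855
side [[506.6, 0.0, 320.7], [0.0, 506.6, 204.2], [0.0, 0.0, 1.0]] [0.241 1.139 1.148]
top [[437.4, 0.0, 312.8], [0.0, 437.4, 206.7], [0.0, 0.0, 1.0]] [ 0.456 -0.008  1.682]
```

View pics/side0.png

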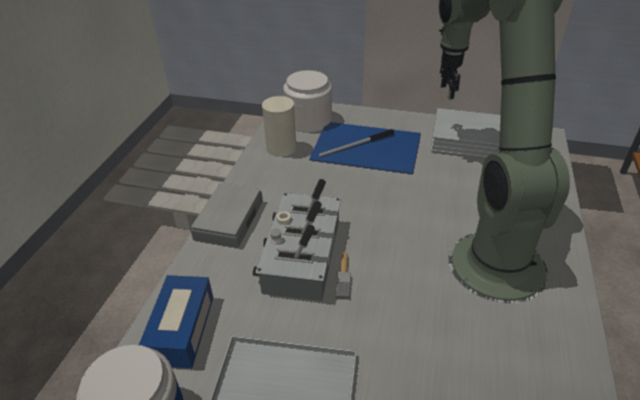

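View pics/top0.png

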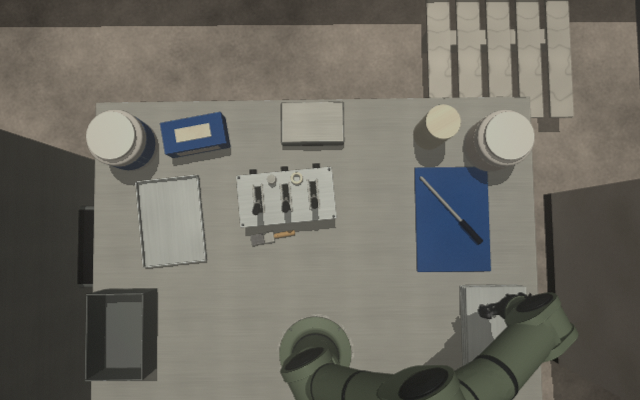

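The top view shows the lid around (286,197), slightly turned, with the grips at about (257,210), (286,208) and (313,205). The brush is in front of it at (270,238). Next I measure the lid pose.

```bash
cat > h.py <<'E'
import numpy as np,cv2
def plane(f,uv,z):
    uv=np.atleast_2d(uv).astype(float)
    d=np.c_[uv,np.ones(len(uv))]@np.linalg.inv(f["mtx"]).T@f["R"]
    c=-f["R"].T@f["t"]; return c+d*((z-c[2])/d[:,2])[:,None]
def proj(f,X):
    p=(np.atleast_2d(X)@f["R"].T+f["t"])@f["mtx"].T; return p[:,:2]/p[:,2:]
def bank2w(P,c,yaw):
    P=np.atleast_2d(P);R=np.array([[np.cos(yaw),-np.sin(yaw),0],[np.sin(yaw),np.cos(yaw),0],[0,0,1]]);return P@R.T+np.r_[c,0]
E
python3 - <<'E'
from h import *
f=dict(np.load("top0.npz"));im=f["pixels"]
x0,y0=215,145
cr=im[y0:260,x0:360];g=cv2.cvtColor(cr,cv2.COLOR_BGR2GRAY)
for th in (165,180,190):
    m=(g>th).astype(np.uint8);m=cv2.morphologyEx(m,cv2.MORPH_OPEN,np.ones((3,3)))
    cs,_=cv2.findContours(m,0,2);c=max(cs,key=cv2.contourArea)
    r=cv2.minAreaRect(c);b=cv2.boxPoints(r)+[x0,y0];w=plane(f,b,.1)
    print(th,np.round(b,1).tolist(),np.round(w[:,:2],3).tolist(),w.mean(0).round(4),[np.linalg.norm(w[i]-w[(i+1)%4]).round(3) for i in range(4)])
big=cv2.resize(cr,None,fx=5,fy=5,interpolation=cv2.INTER_CUBIC);cv2.imwrite("pics/c0.png",big)
f=dict(np.load("side0.npz"));cv2.imwrite("pics/c1.png",cv2.resize(f["pixels"][170:310,230:370],None,fx=4,fy=4,interpolation=2))
E
```

```text
165 [[235.4, 175.4], [278.9, 171.3], [283.8, 222.4], [240.3, 226.5]] [[0.664, 0.282], [0.677, 0.123], [0.491, 0.107], [0.478, 0.265]] [0.5772 0.1942 0.1   ] [np.float64(0.159), np.float64(0.187), np.float64(0.158), np.float64(0.187)]Traceback (most recent call last):
  File "<stdin>", line 7, in <module>
ValueError: max() iterable argument is empty
```

```bash
python3 - <<'E'
from h import *
f=dict(np.load("top0.npz"));im=f["pixels"]
x0,y0=215,145
cr=im[y0:260,x0:360];g=cv2.cvtColor(cr,cv2.COLOR_BGR2GRAY)
print(np.percentile(g,[5,25,50,75,95]))
for th in (145,150,155,160):
    m=(g>th).astype(np.uint8);m=cv2.morphologyEx(m,cv2.MORPH_CLOSE,np.ones((5,5)))
    m=cv2.morphologyEx(m,cv2.MORPH_OPEN,np.ones((5,5)))
    cs,_=cv2.findContours(m,0,2)
    if not cs: continue
    c=max(cs,key=cv2.contourArea)
    r=cv2.minAreaRect(c);b=cv2.boxPoints(r)+[x0,y0];w=plane(f,b,.1)
    print(th,np.round(b,1).tolist(),np.round(w[:,:2],3).tolist(),w.mean(0).round(4),[np.linalg.norm(w[i]-w[(i+1)%4]).round(3) for i in range(4)])
big=cv2.resize(cr,None,fx=5,fy=5,interpolation=cv2.INTER_CUBIC);cv2.imwrite("pics/c0.png",big)
f=dict(np.load("side0.npz"));cv2.imwrite("pics/c1.png",cv2.resize(f["pixels"][170:310,230:370],None,fx=4,fy=4,interpolation=2))
E
```

```text
[ 86. 137. 140. 143. 175.]
145 [[235.1, 175.2], [331.6, 166.0], [336.5, 217.5], [240.0, 226.7]] [[0.664, 0.283], [0.694, -0.069], [0.506, -0.084], [0.477, 0.266]] [0.5853 0.0989 0.1   ] [np.float64(0.353), np.float64(0.188), np.float64(0.351), np.float64(0.188)]
150 [[235.2, 175.2], [330.9, 166.2], [335.7, 217.6], [240.0, 226.6]] [[0.665, 0.283], [0.693, -0.066], [0.506, -0.081], [0.477, 0.266]] [0.5852 0.1003 0.1   ] [np.float64(0.35), np.float64(0.188), np.float64(0.348), np.float64(0.188)]
155 [[235.2, 175.3], [330.7, 166.2], [335.6, 217.5], [240.1, 226.6]] [[0.664, 0.283], [0.693, -0.066], [0.506, -0.081], [0.477, 0.265]] [0.5853 0.1005 0.1   ] [np.float64(0.35), np.float64(0.188), np.float64(0.347), np.float64(0.188)]
160 [[273.5, 171.9], [330.6, 166.3], [335.6, 217.5], [278.5, 223.0]] [[0.675, 0.143], [0.693, -0.065], [0.506, -0.081], [0.489, 0.126]] [0.5906 0.0309 0.1   ] [np.float64(0.209), np.float64(0.187), np.float64(0.208), np.float64(0.187)]
```

View pics/c0.png

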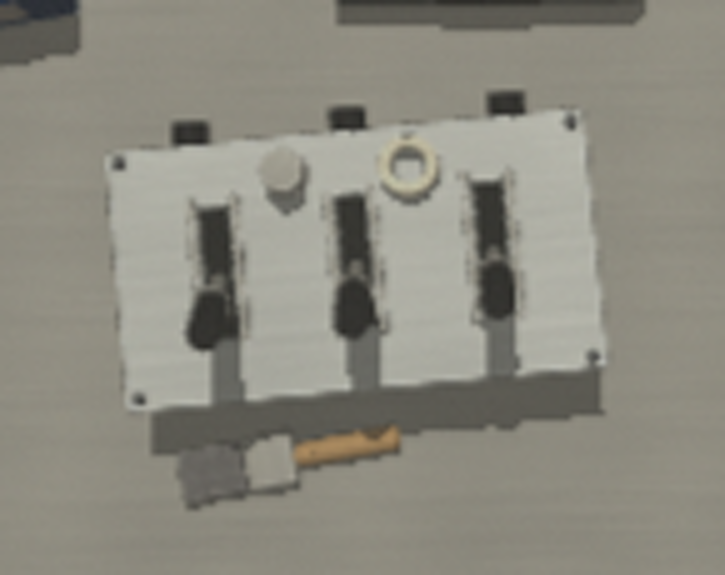

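View pics/c1.png

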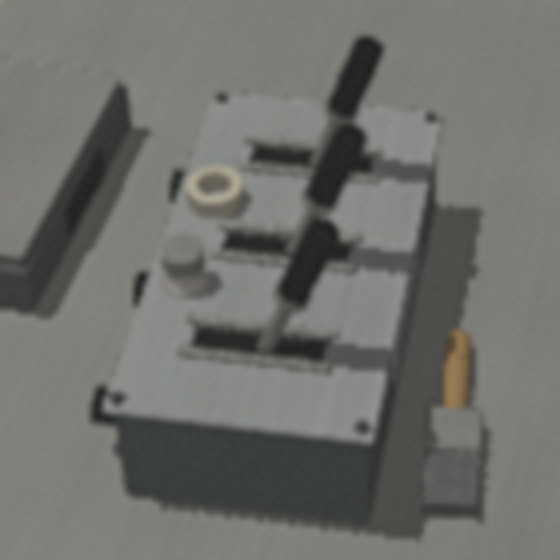

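Emit:
{"method": "step_arm", "body": {"plan": [[[2,3,1,-0.03],[4,6,2,-0.06],[6,9,3,-0.09],[8,12,4,-0.12],[10,15.5,4,-0.15],[12,19,4,-0.18],[14,22.5,4,-0.21],[16,26,4,-0.24],[18,29.5,4,-0.26],[20,33,4,-0.28],[20,34,4,-0.28],[20,34,4,-0.28]]], "jaw": 1}}

```text
clock: 1.1
position: [0.424, -0.2406, 0.4441]
tool_rot: [3.142, 0.002, -1.481]
force: [1.0, -0.6, 0.6]
grip_width: -0.0001
```

Emit:
{"method": "step_arm", "body": {"plan": [[[1,3.5,0,-0.007],[2,7,0,-0.007],[3,10.5,0,-0.007],[4,14,0,-0.007],[5,17.5,0,-0.007],[5,21,0,-0.007],[5,23.1,-1,-0.007],[5,23.1,-3,-0.007],[5,23.1,-5,-0.007],[5,23.1,-7,-0.007],[5,23.1,-9,-0.007],[5,23.1,-9,-0.007]]]}}

```text
clock: 2.1
position: [0.4732, -0.0103, 0.3511]
tool_rot: [3.137, 0.002, -1.489]
force: [-0.9, -0.6, 0.5]
grip_width: 0.0001
```

```bash
cat > look.py <<'E'
import sys
from workcell import bot
from h import *
tag=sys.argv[1]
s=bot.observe();print(s["clock"],np.round(s["position"],4),np.round(s["force"],2),np.round(s["tool_rot"],3))
ims=[]
for n,(a,b,c,d) in (("top",(130,260,215,360)),("side",(170,300,230,375))):
    f=bot.grab_frame(n);ims.append(cv2.resize(f["pixels"][a:b,c:d],None,fx=2.7,fy=2.7,interpolation=2))
cv2.imwrite(f"pics/{tag}.png",np.hstack(ims))
E
python3 look.py a1
```

```text
2.1 [ 0.4732 -0.0103  0.3511] [-0.89 -0.58  0.54] [ 3.137e+00  2.000e-03 -1.489e+00]
```

View pics/a1.png

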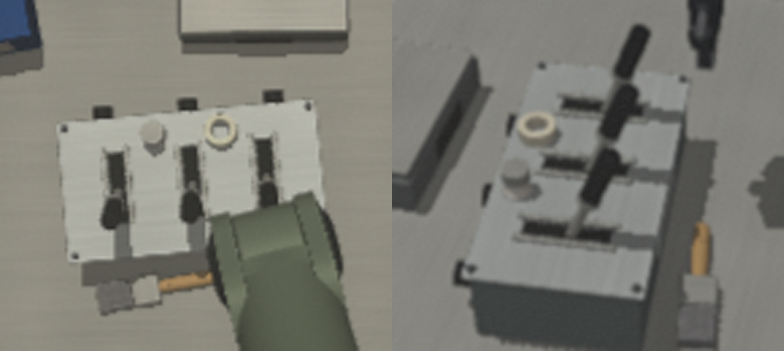

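Emit:
{"method": "step_arm", "body": {"plan": [[[1,0.08,0,0],[2,0.17,0,0],[3,0.25,0,0],[3.5,0.29,0,0],[3.5,0.29,0,0]]]}}

```text
clock: 2.62
position: [0.5103, -0.007, 0.3544]
tool_rot: [3.141, 0.002, -1.488]
force: [-0.5, 0.7, 0.1]
grip_width: 0.0004
```

Emit:
{"method": "step_arm", "body": {"plan": [[[0.3,0.02,0,0],[0.5,0.04,0,0],[0.5,0.04,0,0]]]}}

```text
clock: 2.87
position: [0.5156, -0.0065, 0.3544]
tool_rot: [3.141, 0.002, -1.488]
force: [-0.1, -0.2, 0.4]
grip_width: 0.0001
```

Emit:
{"method": "step_arm", "body": {"plan": [[[0.2,0.02,0,0],[0.4,0.03,0,0],[0.4,0.03,0,0]]]}}

```text
clock: 3.12
position: [0.5198, -0.0062, 0.3544]
tool_rot: [3.142, 0.002, -1.488]
force: [-0.3, 0.7, -0.3]
grip_width: -0.0001
```

Emit:
{"method": "step_arm", "body": {"plan": [[[0.2,0.02,0,0],[0.3,0.02,0,0],[0.3,0.02,0,0]]]}}

```text
clock: 3.37
position: [0.5229, -0.006, 0.3544]
tool_rot: [3.141, 0.002, -1.488]
force: [-1.1, 0.4, 0.6]
grip_width: 0.0
```

Emit:
{"method": "step_arm", "body": {"plan": [[[0.2,0.02,0,0],[0.2,0.02,0,0],[0.2,0.02,0,0]]]}}

```text
clock: 3.62
position: [0.525, -0.0058, 0.3543]
tool_rot: [3.141, 0.002, -1.488]
force: [-0.7, -0.4, 0.8]
grip_width: 0.0
```

Emit:
{"method": "step_arm", "body": {"plan": [[[0.2,0.02,0,0],[0.2,0.02,0,0],[0.2,0.02,0,0]]]}}

```text
clock: 3.87
position: [0.527, -0.0056, 0.3543]
tool_rot: [3.141, 0.002, -1.488]
force: [-1.1, -0.7, 0.7]
grip_width: -0.0001
```

Emit:
{"method": "step_arm", "body": {"plan": [[[0.2,0.02,0,0],[0.2,0.02,0,0],[0.2,0.02,0,0]]]}}

```text
clock: 4.12
position: [0.5292, -0.0054, 0.3545]
tool_rot: [-3.142, 0.002, -1.488]
force: [-1.8, -1.1, 4.0]
grip_width: 0.0003
```

Emit:
{"method": "step_arm", "body": {"plan": [[[0.15,0.01,0,0],[0.15,0.01,0,0],[0.15,0.01,0,0]]]}}

```text
clock: 4.37
position: [0.5309, -0.0053, 0.3548]
tool_rot: [-3.141, 0.002, -1.488]
force: [-3.1, -1.3, 8.1]
grip_width: 0.0001
```

Emit:
{"method": "step_arm", "body": {"plan": [[[0.15,0.01,0,0],[0.15,0.01,0,0],[0.15,0.01,0,0]]]}}

```text
clock: 4.62
position: [0.5326, -0.0051, 0.3553]
tool_rot: [-3.14, 0.002, -1.488]
force: [-4.2, -0.4, 9.7]
grip_width: 0.0001
```

Emit:
{"method": "step_arm", "body": {"plan": [[[-0.5,-0.04,0,0],[-1.5,-0.12,0,0],[-2,-0.17,1,0],[-2,-0.17,1.9,0],[-2,-0.17,1.9,0]]]}}

```text
clock: 5.03
position: [0.5129, -0.0069, 0.3766]
tool_rot: [-3.137, 0.002, -1.489]
force: [0.4, 0.9, 1.2]
grip_width: 0.0001
```

```bash
python3 look.py a2
```

```text
5.0333 [ 0.5129 -0.0069  0.3766] [0.37 0.87 1.2 ] [-3.137e+00  2.000e-03 -1.489e+00]
```

View pics/a2.png

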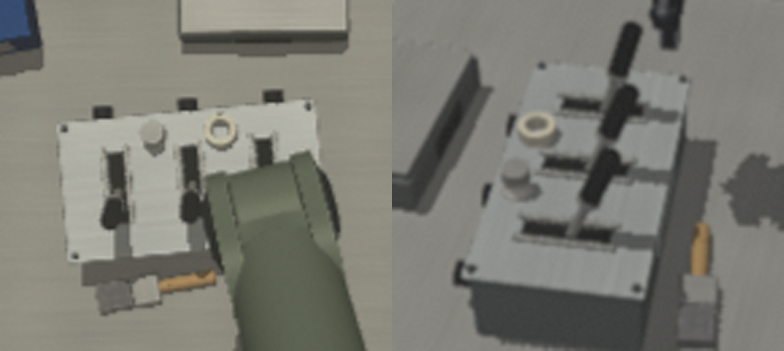

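Emit:
{"method": "step_arm", "body": {"plan": [[[0.5,0.04,0,0],[1,0.08,0,0],[1.4,0.12,0,0],[1.4,0.12,0,0]]]}}

```text
clock: 5.47
position: [0.5278, -0.0055, 0.3748]
tool_rot: [-3.139, 0.002, -1.488]
force: [0.2, -0.2, 0.2]
grip_width: -0.0
```

Emit:
{"method": "step_arm", "body": {"plan": [[[0.2,0.02,0,0],[0.3,0.02,0,0],[0.3,0.02,0,0]]]}}

```text
clock: 5.72
position: [0.5309, -0.0052, 0.3746]
tool_rot: [-3.139, 0.002, -1.488]
force: [0.4, -0.5, 0.2]
grip_width: -0.0001
```

Emit:
{"method": "step_arm", "body": {"plan": [[[0.2,0.02,0,0],[0.2,0.02,0,0],[0.2,0.02,0,0]]]}}

```text
clock: 5.97
position: [0.5329, -0.0051, 0.3746]
tool_rot: [-3.139, 0.002, -1.488]
force: [-1.0, -0.3, -0.1]
grip_width: 0.0
```

Emit:
{"method": "step_arm", "body": {"plan": [[[0.2,0.02,0,0],[0.2,0.02,0,0],[0.2,0.02,0,0]]]}}

```text
clock: 6.22
position: [0.5349, -0.0048, 0.3746]
tool_rot: [-3.139, 0.002, -1.488]
force: [-0.4, -0.4, 0.3]
grip_width: 0.0003
```

Emit:
{"method": "step_arm", "body": {"plan": [[[0.2,0.02,0,0],[0.2,0.02,0,0],[0.2,0.02,0,0]]]}}

```text
clock: 6.47
position: [0.5371, -0.0047, 0.3745]
tool_rot: [-3.139, 0.002, -1.489]
force: [-0.1, -0.6, 1.1]
grip_width: 0.0002
```

Emit:
{"method": "step_arm", "body": {"plan": [[[0.2,0.02,0,0],[0.2,0.02,0,0],[0.2,0.02,0,0]]]}}

```text
clock: 6.72
position: [0.5392, -0.0044, 0.3745]
tool_rot: [-3.139, 0.002, -1.488]
force: [-0.1, -0.0, 0.9]
grip_width: 0.0002
```

Emit:
{"method": "step_arm", "body": {"plan": [[[0.15,0.01,0,0],[0.15,0.01,0,0],[0.15,0.01,0,0]]]}}

```text
clock: 6.97
position: [0.5408, -0.0043, 0.3745]
tool_rot: [-3.139, 0.002, -1.488]
force: [-0.7, 0.7, 0.6]
grip_width: -0.0001
```

Emit:
{"method": "step_arm", "body": {"plan": [[[0.1,0.01,0,0],[0.1,0.01,0,0],[0.1,0.01,0,0]]]}}

```text
clock: 7.22
position: [0.5418, -0.0042, 0.3745]
tool_rot: [-3.138, 0.002, -1.488]
force: [-1.3, 0.3, 1.6]
grip_width: 0.0002
```

```bash
python3 look.py a3
```

```text
7.2167 [ 0.5418 -0.0042  0.3745] [-1.31  0.26  1.65] [-3.138e+00  2.000e-03 -1.488e+00]
```

View pics/a3.png

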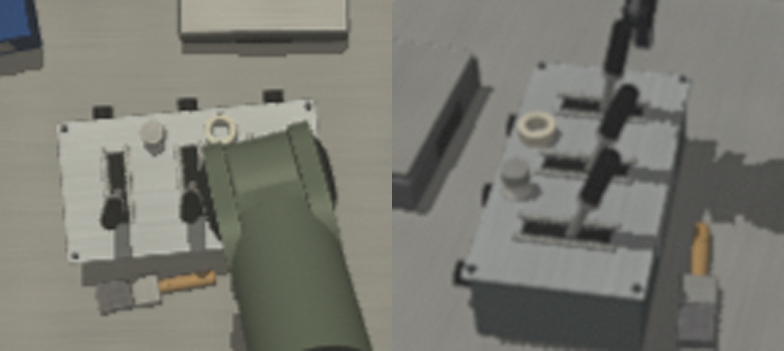

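The right lever now stands more upright than the other two, and the force is still low. I'll keep going carefully.

Emit:
{"method": "step_arm", "body": {"plan": [[[0.2,0.02,0,0],[0.2,0.02,0,0],[0.2,0.02,0,0]]]}}

```text
clock: 7.57
position: [0.5439, -0.004, 0.3745]
tool_rot: [-3.138, 0.002, -1.488]
force: [-0.1, 0.1, -0.5]
grip_width: 0.0001
```

Emit:
{"method": "step_arm", "body": {"plan": [[[0.2,0.02,0,0],[0.2,0.02,0,0],[0.2,0.02,0,0]]]}}

```text
clock: 7.82
position: [0.546, -0.0037, 0.3745]
tool_rot: [-3.138, 0.002, -1.488]
force: [-0.8, -1.0, 0.1]
grip_width: -0.0
```

Emit:
{"method": "step_arm", "body": {"plan": [[[0.2,0.02,0,0],[0.2,0.02,0,0],[0.2,0.02,0,0]]]}}

```text
clock: 8.07
position: [0.5482, -0.0035, 0.3745]
tool_rot: [-3.138, 0.002, -1.488]
force: [0.3, -0.4, -0.4]
grip_width: -0.0
```

```bash
python3 - <<'E'
from workcell import bot
from h import *
f=bot.grab_frame("side");np.savez("s4.npz",**f)
c=[.585,.1];yaw=.083
cr=f["pixels"].copy()
big=cv2.resize(cr[160:260,270:370],None,fx=6,fy=6,interpolation=2)
for y in(-.1,0,.1):
  for th,col in((0,(0,0,255)),(.1,(0,255,255)),(.2,(0,255,0)),(.4,(255,0,0))):
    a=th-.4
    P=bank2w([[r*np.sin(a),y,.085+r*np.cos(a)] for r in(.145,.11,.075)],c,yaw)
    for p in proj(f,P): cv2.circle(big,tuple(int(v) for v in ((p-[270,160])*6+3)),2,col,-1)
cv2.imwrite("pics/a4.png",big)
E
```

```text
(no output)
```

View pics/a4.png

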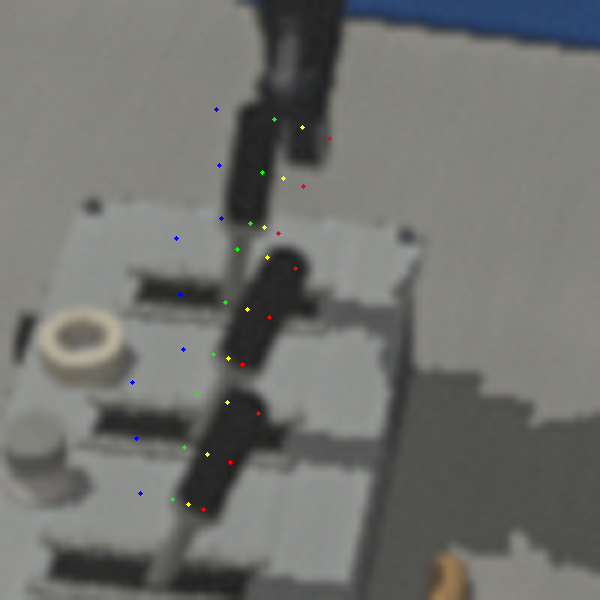

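Emit:
{"method": "step_arm", "body": {"plan": [[[0.4,0.03,0,0],[0.8,0.07,0,0],[1.2,0.1,0,0],[1.6,0.13,0,0],[2.0,0.17,0,0],[2.0,0.17,0,0]]]}}

```text
clock: 8.62
position: [0.5689, -0.0017, 0.3743]
tool_rot: [-3.138, 0.003, -1.488]
force: [0.5, 0.0, -0.4]
grip_width: -0.0001
```

Emit:
{"method": "step_arm", "body": {"plan": [[[0.4,0.03,0,0],[0.8,0.07,0,0],[1.2,0.1,0,0],[1.6,0.13,0,0],[2.0,0.17,0,0],[2.0,0.17,0,0]]]}}

```text
clock: 9.12
position: [0.5896, 0.0001, 0.3742]
tool_rot: [-3.137, 0.003, -1.488]
force: [-0.9, 0.2, 1.1]
grip_width: 0.0
```

Emit:
{"method": "step_arm", "body": {"plan": [[[0.4,0.03,0,0],[0.8,0.07,0,0],[1.2,0.1,0,0],[1.2,0.1,0,0]]]}}

```text
clock: 9.45
position: [0.6022, 0.0012, 0.3741]
tool_rot: [-3.137, 0.003, -1.488]
force: [-0.3, -0.6, 0.3]
grip_width: 0.0003
```

Emit:
{"method": "step_arm", "body": {"plan": [[[0.2,0.02,0,0],[0.4,0.03,0,0],[0.4,0.03,0,0]]]}}

```text
clock: 9.7
position: [0.6065, 0.0016, 0.3741]
tool_rot: [-3.137, 0.003, -1.488]
force: [-0.6, 0.0, -0.5]
grip_width: 0.0004
```

Emit:
{"method": "step_arm", "body": {"plan": [[[0.2,0.02,0,0],[0.4,0.03,0,0],[0.4,0.03,0,0]]]}}

```text
clock: 9.95
position: [0.6108, 0.0019, 0.3741]
tool_rot: [-3.137, 0.003, -1.488]
force: [-1.4, -0.3, -0.1]
grip_width: 0.0001
```

Emit:
{"method": "step_arm", "body": {"plan": [[[0.2,0.02,0,0],[0.3,0.02,0,0],[0.3,0.02,0,0]]]}}

```text
clock: 10.2
position: [0.614, 0.0021, 0.3741]
tool_rot: [-3.136, 0.003, -1.488]
force: [-1.1, 0.5, -0.1]
grip_width: -0.0003
```

Emit:
{"method": "step_arm", "body": {"plan": [[[0.2,0.02,0,0],[0.2,0.02,0,0],[0.2,0.02,0,0]]]}}

```text
clock: 10.45
position: [0.6162, 0.0023, 0.3741]
tool_rot: [-3.136, 0.003, -1.488]
force: [-0.2, 0.0, 0.1]
grip_width: -0.0002
```

Emit:
{"method": "step_arm", "body": {"plan": [[[0.2,0.02,0,0],[0.2,0.02,0,0],[0.2,0.02,0,0]]]}}

```text
clock: 10.7
position: [0.6183, 0.0026, 0.3741]
tool_rot: [-3.136, 0.003, -1.488]
force: [-1.5, -0.3, 0.4]
grip_width: -0.0002
```

Emit:
{"method": "step_arm", "body": {"plan": [[[0.15,0.01,0,0],[0.2,0.02,0,0],[0.2,0.02,0,0]]]}}

```text
clock: 10.95
position: [0.6199, 0.0026, 0.3739]
tool_rot: [-3.138, 0.003, -1.488]
force: [-7.7, -1.3, 2.8]
grip_width: -0.0001
```

Emit:
{"method": "step_arm", "body": {"plan": [[[0.15,0.01,0,0],[0.2,0.02,0,0],[0.2,0.02,0,0]]]}}

```text
clock: 11.2
position: [0.621, 0.0028, 0.3736]
tool_rot: [3.141, 0.003, -1.488]
force: [-14.9, -1.7, 7.6]
grip_width: -0.0002
```

Emit:
{"method": "step_arm", "body": {"plan": [[[0.15,0.01,0,0],[0.15,0.01,0,0],[0.15,0.01,0,0]]]}}

```text
clock: 11.45
position: [0.6215, 0.0028, 0.3736]
tool_rot: [3.138, 0.002, -1.488]
force: [-15.5, -1.0, 8.1]
grip_width: -0.0
```

```bash
cat > lev.py <<'E'
import sys
from workcell import bot
from h import *
s=bot.observe();print(s["clock"],np.round(s["position"],4),np.round(s["force"],2))
f=bot.grab_frame("side")
c=[.585,.1];yaw=.083
big=cv2.resize(f["pixels"][160:270,240:370],None,fx=5,fy=5,interpolation=2)
for y in(-.1,0,.1):
  for th,col in((0,(0,0,255)),(.1,(0,255,255)),(.4,(0,255,0)),(.7,(255,0,0)),(.8,(255,0,255))):
    a=th-.4
    P=bank2w([[r*np.sin(a),y,.085+r*np.cos(a)] for r in(.145,.11,.075)],c,yaw)
    for p in proj(f,P): cv2.circle(big,tuple(int(v) for v in ((p-[240,160])*5+2)),2,col,-1)
cv2.imwrite(f"pics/{sys.argv[1]}.png",big)
E
python3 lev.py b1
```

```text
11.45 [0.6215 0.0028 0.3736] [-15.49  -1.03   8.1 ]
```

View pics/b1.png

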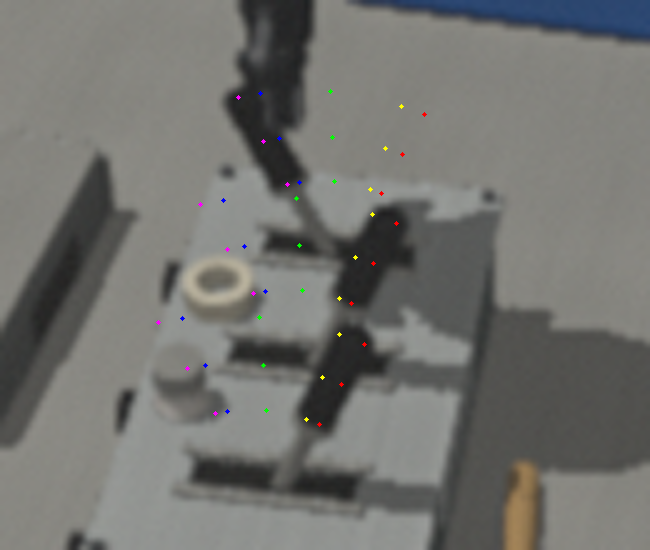

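The right lever went through freely to its end stop: the grip lies on the magenta 0.8 rad marks. The other two are still at the front. I'll back off and go to the middle lever.

Emit:
{"method": "step_arm", "body": {"plan": [[[-1,-0.08,0,0],[-3,-0.25,0,0],[-6,-0.5,0,0],[-9,-0.75,0,0],[-12,-1,0,0],[-13.6,1,0,0],[-13.6,4,0,0],[-13.6,7,0,0],[-13.6,8.9,0,0],[-13.6,8.9,0,0],[-13.6,8.9,0,0]]]}}

```text
clock: 12.42
position: [0.4857, 0.0927, 0.3738]
tool_rot: [3.139, 0.003, -1.486]
force: [-0.2, -0.4, -0.0]
grip_width: -0.0001
```

Emit:
{"method": "step_arm", "body": {"plan": [[[0.6,0.05,0,0],[1.2,0.1,0,0],[1.8,0.15,0,0],[1.8,0.15,0,0]]]}}

```text
clock: 12.75
position: [0.505, 0.0935, 0.3737]
tool_rot: [3.139, 0.003, -1.488]
force: [-0.1, 0.3, 0.4]
grip_width: -0.0
```

Emit:
{"method": "step_arm", "body": {"plan": [[[0.2,0.02,0,0],[0.4,0.03,0,0],[0.4,0.03,0,0]]]}}

```text
clock: 13.0
position: [0.5093, 0.0937, 0.3736]
tool_rot: [3.139, 0.003, -1.488]
force: [-0.0, 0.9, -0.5]
grip_width: 0.0003
```

Emit:
{"method": "step_arm", "body": {"plan": [[[0.2,0.02,0,0],[0.3,0.02,0,0],[0.3,0.02,0,0]]]}}

```text
clock: 13.25
position: [0.5123, 0.0938, 0.3736]
tool_rot: [3.139, 0.003, -1.488]
force: [-2.3, -0.3, 1.3]
grip_width: -0.0003
```

Emit:
{"method": "step_arm", "body": {"plan": [[[0.2,0.02,0,0],[0.2,0.02,0,0],[0.2,0.02,0,0]]]}}

```text
clock: 13.5
position: [0.5144, 0.094, 0.3736]
tool_rot: [3.139, 0.003, -1.488]
force: [-1.5, 0.1, 0.8]
grip_width: 0.0
```

Emit:
{"method": "step_arm", "body": {"plan": [[[0.2,0.02,0,0],[0.2,0.02,0,0],[0.2,0.02,0,0]]]}}

```text
clock: 13.75
position: [0.5165, 0.0943, 0.3736]
tool_rot: [3.139, 0.003, -1.488]
force: [-1.8, -0.2, 1.0]
grip_width: -0.0003
```

Emit:
{"method": "step_arm", "body": {"plan": [[[0.2,0.02,0,0],[0.2,0.02,0,0],[0.2,0.02,0,0]]]}}

```text
clock: 14.0
position: [0.5186, 0.0945, 0.3736]
tool_rot: [3.139, 0.003, -1.488]
force: [-1.2, -0.6, 1.7]
grip_width: 0.0002
```

Bank x is now −0.066, so the block would be close. I'll go one step at a time.

Emit:
{"method": "step_arm", "body": {"plan": [[[0.15,0.01,0,0],[0.15,0.01,0,0],[0.15,0.01,0,0]]]}}

```text
clock: 14.25
position: [0.5202, 0.0946, 0.3736]
tool_rot: [3.139, 0.003, -1.488]
force: [-1.8, -0.3, 1.1]
grip_width: 0.0001
```

Emit:
{"method": "step_arm", "body": {"plan": [[[0.15,0.01,0,0],[0.15,0.01,0,0],[0.15,0.01,0,0]]]}}

```text
clock: 14.5
position: [0.5218, 0.0947, 0.3735]
tool_rot: [3.139, 0.003, -1.488]
force: [-1.4, -0.5, 1.7]
grip_width: 0.0002
```

Emit:
{"method": "step_arm", "body": {"plan": [[[0.15,0.01,0,0],[0.15,0.01,0,0],[0.15,0.01,0,0]]]}}

```text
clock: 14.75
position: [0.5234, 0.0948, 0.3736]
tool_rot: [3.14, 0.003, -1.488]
force: [-1.6, -1.7, 1.4]
grip_width: -0.0001
```

Emit:
{"method": "step_arm", "body": {"plan": [[[0.15,0.01,0,0],[0.15,0.01,0,0],[0.15,0.01,0,0]]]}}

```text
clock: 15.0
position: [0.5249, 0.0949, 0.3735]
tool_rot: [3.14, 0.003, -1.488]
force: [-0.7, 0.2, 0.2]
grip_width: 0.0002
```

Emit:
{"method": "step_arm", "body": {"plan": [[[0.15,0.01,0,0],[0.15,0.01,0,0],[0.15,0.01,0,0]]]}}

```text
clock: 15.25
position: [0.5266, 0.095, 0.3735]
tool_rot: [3.14, 0.003, -1.488]
force: [-1.1, 0.6, 0.5]
grip_width: 0.0001
```

Emit:
{"method": "step_arm", "body": {"plan": [[[0.15,0.01,0,0],[0.15,0.01,0,0],[0.15,0.01,0,0]]]}}

```text
clock: 15.5
position: [0.5281, 0.0951, 0.3735]
tool_rot: [3.14, 0.003, -1.488]
force: [-1.0, -0.3, 1.5]
grip_width: -0.0002
```

```bash
python3 lev.py b2
```

```text
15.5 [0.5281 0.0951 0.3735] [-1.02 -0.32  1.49]
```

View pics/b2.png

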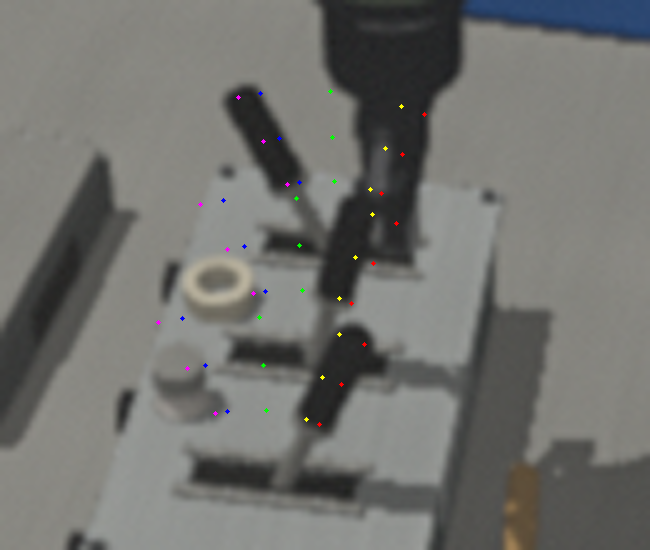

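The middle lever is already past 0.12 rad at about 1 N, so it seems free. A few more small steps before speeding up.

Emit:
{"method": "step_arm", "body": {"plan": [[[0.2,0.02,0,0],[0.2,0.02,0,0],[0.2,0.02,0,0]]]}}

```text
clock: 15.8
position: [0.5302, 0.0953, 0.3735]
tool_rot: [3.14, 0.003, -1.488]
force: [-0.5, -0.2, 0.9]
grip_width: -0.0
```

Emit:
{"method": "step_arm", "body": {"plan": [[[0.2,0.02,0,0],[0.2,0.02,0,0],[0.2,0.02,0,0]]]}}

```text
clock: 16.05
position: [0.5324, 0.0955, 0.3735]
tool_rot: [3.14, 0.003, -1.488]
force: [-0.4, 0.5, 0.6]
grip_width: 0.0001
```

Emit:
{"method": "step_arm", "body": {"plan": [[[0.2,0.02,0,0],[0.4,0.03,0,0],[0.4,0.03,0,0]]]}}

```text
clock: 16.3
position: [0.5367, 0.0959, 0.3735]
tool_rot: [3.14, 0.003, -1.488]
force: [-0.9, -1.4, 0.9]
grip_width: -0.0002
```

Emit:
{"method": "step_arm", "body": {"plan": [[[0.4,0.03,0,0],[0.8,0.07,0,0],[1.2,0.1,0,0],[1.6,0.13,0,0],[2.0,0.17,0,0],[2.4,0.2,0,0],[2.8,0.23,0,0],[2.8,0.23,0,0]]]}}

```text
clock: 16.97
position: [0.5654, 0.0982, 0.3734]
tool_rot: [3.141, 0.003, -1.489]
force: [0.1, -0.6, 0.3]
grip_width: -0.0
```

Emit:
{"method": "step_arm", "body": {"plan": [[[0.4,0.03,0,0],[0.8,0.07,0,0],[1.2,0.1,0,0],[1.6,0.13,0,0],[2.0,0.17,0,0],[2.4,0.2,0,0],[2.8,0.23,0,0],[2.8,0.23,0,0]]]}}

```text
clock: 17.63
position: [0.5941, 0.1006, 0.3732]
tool_rot: [3.141, 0.004, -1.489]
force: [-0.9, 0.7, -0.4]
grip_width: 0.0003
```

Emit:
{"method": "step_arm", "body": {"plan": [[[0.2,0.02,0,0],[0.4,0.03,0,0],[0.6,0.05,0,0],[0.6,0.05,0,0]]]}}

```text
clock: 17.97
position: [0.6003, 0.1012, 0.3732]
tool_rot: [3.141, 0.004, -1.489]
force: [-0.9, 0.4, -0.6]
grip_width: -0.0002
```

Emit:
{"method": "step_arm", "body": {"plan": [[[0.2,0.02,0,0],[0.3,0.02,0,0],[0.3,0.02,0,0]]]}}

```text
clock: 18.22
position: [0.6035, 0.1014, 0.3732]
tool_rot: [3.141, 0.004, -1.489]
force: [-1.5, 0.6, -0.8]
grip_width: -0.0003
```

Emit:
{"method": "step_arm", "body": {"plan": [[[0.2,0.02,0,0],[0.3,0.02,0,0],[0.3,0.02,0,0]]]}}

```text
clock: 18.47
position: [0.6067, 0.1016, 0.3732]
tool_rot: [3.141, 0.004, -1.489]
force: [-2.0, 0.0, -0.3]
grip_width: 0.0001
```

Emit:
{"method": "step_arm", "body": {"plan": [[[0.15,0.02,0,0],[0.2,0.02,0,0],[0.2,0.02,0,0]]]}}

```text
clock: 18.72
position: [0.6089, 0.1018, 0.3732]
tool_rot: [3.142, 0.004, -1.489]
force: [-2.4, 0.6, -0.7]
grip_width: 0.0001
```

Emit:
{"method": "step_arm", "body": {"plan": [[[0.15,0.01,0,0],[0.15,0.01,0,0],[0.15,0.01,0,0]]]}}

```text
clock: 18.97
position: [0.6105, 0.1019, 0.3733]
tool_rot: [-3.141, 0.004, -1.489]
force: [-1.5, -1.3, 1.0]
grip_width: -0.0
```

Emit:
{"method": "step_arm", "body": {"plan": [[[0.15,0.01,0,0],[0.15,0.01,0,0],[0.15,0.01,0,0]]]}}

```text
clock: 19.22
position: [0.6118, 0.102, 0.3731]
tool_rot: [3.141, 0.004, -1.489]
force: [-3.2, 0.2, 0.9]
grip_width: -0.0
```

Emit:
{"method": "step_arm", "body": {"plan": [[[0.12,0.01,0,0],[0.12,0.01,0,0],[0.12,0.01,0,0]]]}}

```text
clock: 19.47
position: [0.6125, 0.1021, 0.373]
tool_rot: [3.139, 0.003, -1.489]
force: [-10.6, -0.9, 3.1]
grip_width: 0.0
```

Middle lever is at its end stop at 10.6 N. Next, the left one.

Emit:
{"method": "step_arm", "body": {"plan": [[[-1,-0.08,0,0],[-3,-0.25,0,0],[-6,-0.5,0,0],[-9,-0.75,0,0],[-12,-1,0,0],[-13.6,1,0,0],[-13.6,4,0,0],[-13.6,7,0,0],[-13.6,8.9,0,0],[-13.6,8.9,0,0],[-13.6,8.9,0,0]]]}}

```text
clock: 20.38
position: [0.4765, 0.1919, 0.373]
tool_rot: [3.139, 0.004, -1.487]
force: [0.6, -0.8, -0.5]
grip_width: 0.0
```

Emit:
{"method": "step_arm", "body": {"plan": [[[0.6,0.05,0,0],[1.2,0.1,0,0],[1.8,0.15,0,0],[1.8,0.15,0,0]]]}}

```text
clock: 20.72
position: [0.496, 0.1927, 0.373]
tool_rot: [3.14, 0.004, -1.488]
force: [-0.4, 0.1, -0.0]
grip_width: -0.0004
```

Emit:
{"method": "step_arm", "body": {"plan": [[[0.2,0.02,0,0],[0.4,0.03,0,0],[0.4,0.03,0,0]]]}}

```text
clock: 20.97
position: [0.5003, 0.1928, 0.3729]
tool_rot: [3.14, 0.004, -1.489]
force: [0.7, -0.6, -0.0]
grip_width: 0.0
```

```bash
python3 lev.py b3
```

```text
20.9667 [0.5003 0.1928 0.3729] [ 0.71 -0.64 -0.04]
```

View pics/b3.png

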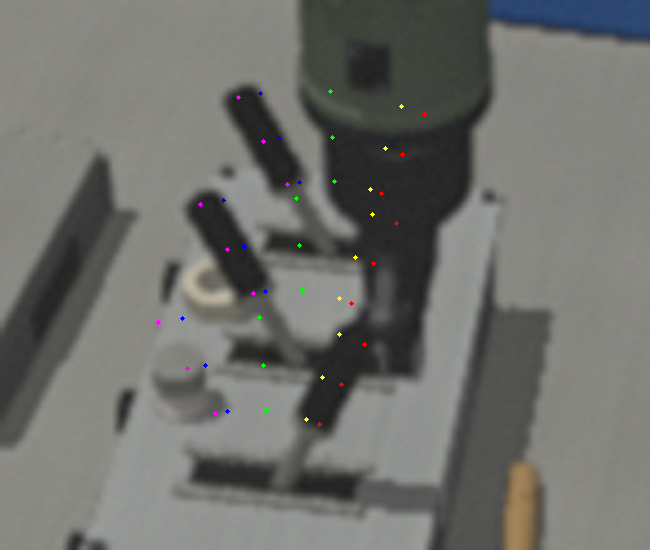

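Right and middle both rest on their 0.8 rad marks. The left is still at the front with the fingers just ahead of it.

Emit:
{"method": "step_arm", "body": {"plan": [[[0.2,0.02,0,0],[0.4,0.03,0,0],[0.4,0.03,0,0]]]}}

```text
clock: 21.27
position: [0.5043, 0.1932, 0.373]
tool_rot: [3.14, 0.004, -1.489]
force: [-0.9, -0.9, 0.5]
grip_width: 0.0
```

Emit:
{"method": "step_arm", "body": {"plan": [[[0.2,0.02,0,0],[0.3,0.02,0,0],[0.3,0.02,0,0]]]}}

```text
clock: 21.52
position: [0.5074, 0.1934, 0.3729]
tool_rot: [3.14, 0.004, -1.489]
force: [-2.3, -0.1, 1.0]
grip_width: 0.0002
```

Emit:
{"method": "step_arm", "body": {"plan": [[[0.2,0.02,0,0],[0.2,0.02,0,0],[0.2,0.02,0,0]]]}}

```text
clock: 21.77
position: [0.5095, 0.1936, 0.3729]
tool_rot: [3.14, 0.004, -1.489]
force: [-1.0, -1.3, 0.7]
grip_width: -0.0
```

Emit:
{"method": "step_arm", "body": {"plan": [[[0.2,0.02,0,0],[0.2,0.02,0,0],[0.2,0.02,0,0]]]}}

```text
clock: 22.02
position: [0.5116, 0.1938, 0.3729]
tool_rot: [3.14, 0.004, -1.489]
force: [-0.6, -0.7, 0.5]
grip_width: -0.0001
```

Emit:
{"method": "step_arm", "body": {"plan": [[[0.2,0.02,0,0],[0.2,0.02,0,0],[0.2,0.02,0,0]]]}}

```text
clock: 22.27
position: [0.5137, 0.194, 0.3729]
tool_rot: [3.14, 0.004, -1.489]
force: [-1.2, -0.0, 1.0]
grip_width: 0.0001
```

Emit:
{"method": "step_arm", "body": {"plan": [[[0.15,0.01,0,0],[0.15,0.01,0,0],[0.15,0.01,0,0]]]}}

```text
clock: 22.52
position: [0.5153, 0.1941, 0.3729]
tool_rot: [3.14, 0.004, -1.489]
force: [-1.3, -0.4, 0.9]
grip_width: -0.0
```

Emit:
{"method": "step_arm", "body": {"plan": [[[0.2,0.02,0,0],[0.2,0.02,0,0],[0.2,0.02,0,0]]]}}

```text
clock: 22.77
position: [0.5174, 0.1943, 0.3728]
tool_rot: [3.14, 0.004, -1.489]
force: [-1.3, 0.3, -0.3]
grip_width: 0.0001
```

Emit:
{"method": "step_arm", "body": {"plan": [[[0.2,0.02,0,0],[0.2,0.02,0,0],[0.2,0.02,0,0]]]}}

```text
clock: 23.02
position: [0.5196, 0.1945, 0.3728]
tool_rot: [3.14, 0.004, -1.489]
force: [-0.1, -0.5, 0.9]
grip_width: -0.0002
```

Emit:
{"method": "step_arm", "body": {"plan": [[[0.2,0.02,0,0],[0.4,0.03,0,0],[0.4,0.03,0,0]]]}}

```text
clock: 23.27
position: [0.5239, 0.1949, 0.3728]
tool_rot: [3.141, 0.004, -1.489]
force: [-0.5, -0.7, 0.1]
grip_width: -0.0003
```

Emit:
{"method": "step_arm", "body": {"plan": [[[0.2,0.02,0,0],[0.4,0.03,0,0],[0.4,0.03,0,0]]]}}

```text
clock: 23.52
position: [0.5283, 0.1951, 0.3728]
tool_rot: [3.141, 0.004, -1.489]
force: [-1.0, -0.4, 0.6]
grip_width: 0.0002
```

Emit:
{"method": "step_arm", "body": {"plan": [[[0.4,0.03,0,0],[0.8,0.07,0,0],[1.2,0.1,0,0],[1.6,0.13,0,0],[2.0,0.17,0,0],[2.4,0.2,0,0],[2.8,0.23,0,0],[2.8,0.23,0,0]]]}}

```text
clock: 24.18
position: [0.557, 0.1975, 0.3727]
tool_rot: [3.141, 0.004, -1.49]
force: [0.7, -0.2, -0.3]
grip_width: 0.0003
```

Emit:
{"method": "step_arm", "body": {"plan": [[[0.4,0.03,0,0],[0.8,0.07,0,0],[1.2,0.1,0,0],[1.6,0.13,0,0],[2.0,0.17,0,0],[2.4,0.2,0,0],[2.8,0.23,0,0],[2.8,0.23,0,0]]]}}

```text
clock: 24.85
position: [0.5857, 0.1997, 0.3726]
tool_rot: [3.141, 0.004, -1.49]
force: [-0.2, 1.0, 0.5]
grip_width: 0.0002
```

Emit:
{"method": "step_arm", "body": {"plan": [[[0.2,0.02,0,0],[0.4,0.03,0,0],[0.5,0.04,0,0],[0.5,0.04,0,0]]]}}

```text
clock: 25.18
position: [0.5909, 0.2001, 0.3725]
tool_rot: [3.141, 0.004, -1.49]
force: [-2.4, 0.4, -0.3]
grip_width: -0.0001
```

Emit:
{"method": "step_arm", "body": {"plan": [[[0.2,0.02,0,0],[0.4,0.03,0,0],[0.5,0.04,0,0],[0.5,0.04,0,0]]]}}

```text
clock: 25.52
position: [0.5961, 0.2005, 0.3725]
tool_rot: [3.142, 0.005, -1.49]
force: [-0.7, -0.1, -1.0]
grip_width: -0.0001
```

Emit:
{"method": "step_arm", "body": {"plan": [[[0.2,0.02,0,0],[0.3,0.02,0,0],[0.3,0.02,0,0]]]}}

```text
clock: 25.77
position: [0.5993, 0.2007, 0.3725]
tool_rot: [-3.141, 0.005, -1.49]
force: [-1.5, -0.4, 0.4]
grip_width: 0.0002
```

Emit:
{"method": "step_arm", "body": {"plan": [[[0.15,0.01,0,0],[0.2,0.02,0,0],[0.2,0.02,0,0]]]}}

```text
clock: 26.02
position: [0.6014, 0.2009, 0.3725]
tool_rot: [-3.141, 0.005, -1.49]
force: [0.0, -0.0, -1.1]
grip_width: -0.0001
```

Emit:
{"method": "step_arm", "body": {"plan": [[[0.15,0.01,0,0],[0.15,0.01,0,0],[0.15,0.01,0,0]]]}}

```text
clock: 26.27
position: [0.6029, 0.201, 0.3725]
tool_rot: [3.142, 0.005, -1.49]
force: [-2.1, 0.2, -0.6]
grip_width: 0.0
```

Emit:
{"method": "step_arm", "body": {"plan": [[[0.12,0.01,0,0],[0.12,0.01,0,0],[0.12,0.01,0,0]]]}}

```text
clock: 26.52
position: [0.6037, 0.2012, 0.3723]
tool_rot: [3.14, 0.004, -1.49]
force: [-7.1, -0.5, 1.4]
grip_width: -0.0004
```

Emit:
{"method": "step_arm", "body": {"plan": [[[0.12,0.01,0,0],[0.12,0.01,0,0],[0.12,0.01,0,0]]]}}

```text
clock: 26.77
position: [0.6042, 0.2013, 0.3721]
tool_rot: [3.137, 0.004, -1.49]
force: [-11.0, -0.6, 5.4]
grip_width: -0.0
```

Emit:
{"method": "step_arm", "body": {"plan": [[[-1,-0.08,0,0],[-3,-0.25,0,0],[-6,-0.5,0,0],[-9,-0.75,0,0],[-12,-1,1,0],[-14,-1,3,0],[-14,-1,6,0],[-14,-1,9,0],[-14,-1,10,0],[-14,-1,10,0]]]}}

```text
clock: 27.6
position: [0.4646, 0.1915, 0.475]
tool_rot: [-3.141, 0.005, -1.49]
force: [-0.1, 1.3, 0.3]
grip_width: -0.0002
```

```bash
python3 lev.py b4; python3 look.py b5
```

```text
27.6 [0.4646 0.1915 0.475 ] [-0.14  1.29  0.26]
27.65 [0.4645 0.1913 0.4732] [ 0.4  -0.58 -1.13] [ 3.14   0.004 -1.49 ]
```

View pics/b4.png

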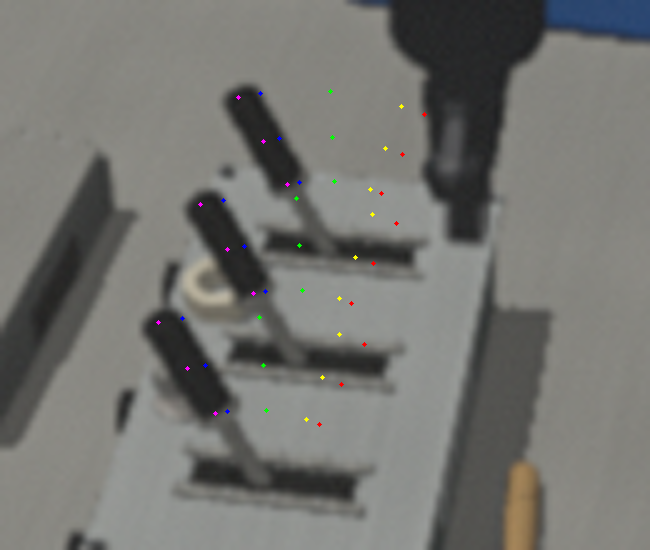

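View pics/b5.png

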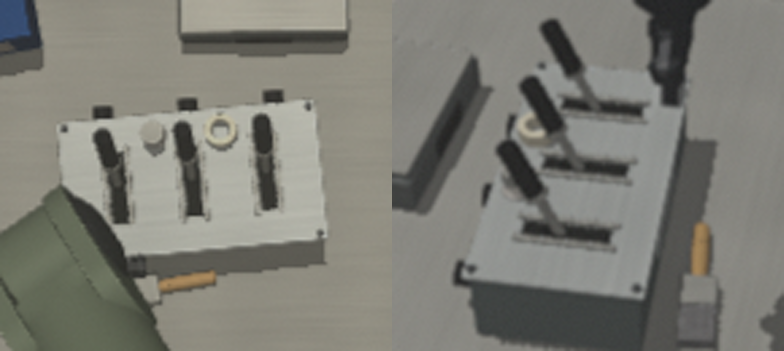

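All three levers lean to the back on their 0.8 rad marks. The jar, tape and brush are where they were, and the gripper is clear.

```bash
python3 -c "
from workcell import bot
print(bot.job_done())"
```

```text
the job is handed in; nothing more can be done
None
```

All three isolator levers are thrown fully to the back and released. I handed the job in at about 28 s of the 70 s limit.

- **Order:** right, then middle, then left. The first order tried worked and no lever turned out to be blocked. Each moved at about 1–3 N, apart from the first contact below.
- **End stops:** I pushed each lever until I felt its stop, at about 15 N for the right and 11 N for the middle and left. The right went past the 10 N I was aiming for because I had queued several small steps at once.
- **First contact:** at my first height on the right lever, part of the gripper above the fingertips pressed on the top of the grip. That gave about 10 N upwards, so I backed off, went 2 cm higher and had no more trouble.
- **Last check:** in the final side picture, all three grips lie on the marks I computed for 0.8 rad. The jar, tape and brush look unmoved, and the gripper is clear of everything. The last close-ups didn't show the honing steel or the sheet pan, but the arm never went down near them. No checks disagreed.

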